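Open the isolator's combination lock and present it

TASK

Turn the dial of the red padlock on the isolator box until it clicks into the notch where its white mark points at the green mark, then pull the shackle fully out so that it comes free of the hasp eye, and lift the open lock away. Present it to your colleague: hold it in the gripper about 15 cm above the middle of the green hand-over mat, still open, dial facing up and roughly level, and finish while holding it there steadily. Leave the other things on the bench where they are.

Things in the scene. Friction and masses are not known exactly. Their poses are not given: they have to be found in the camera images.
- lock: red padlock lying dial up in a nest on the isolator box (10 mm yellow rails, 2 mm play). Body 64 x 64 x 30 mm, about 0.35 kg in all; origin at the centre of its underside, z up through the dial, shackle at its -x side. While shut, the shackle leg at y = -20 mm passes through the hasp eye and the lock cannot be lifted off; once the shackle is out it lifts straight up.
- lock_dial (a joint): angle of the dial (rad), counter-clockwise positive from above. 0: white mark points at the green mark on the body (towards the shackle, lock -x) and the lock is released, within about 0.15. It clicks into a notch every 0.524 rad, 0 being one, and rests in a notch when let go; turning takes 0.05 to 0.1 N m. Starts at 0.8 to 2.35, so turn it clockwise; stops at -0.6 and 2.9.
- dial_grip (a point): point on the dial's vertical axis, 46 mm above the lock's underside. The dial is a round black knob, 42 mm in diameter, its side from 31 to 54 mm above the lock's underside, with nothing beside it above the lock's face (30 mm).
- lock_shackle (a joint): how far the shackle is pulled out, along the lock's -x (m): 0 shut, 0.026 at its stop. Its short leg leaves the hasp eye at about 0.019. Stiff sliding, about 4 N, more when fast; it stays where it is left. It does not move while the dial is off the releasing notch. Pulling on at the stop presses the body against the hasp eye and it binds there: ease back a millimetre or two before lifting.
- shackle_grip (a point): midway between the shackle's two straight legs, a place to pinch both from above, fingers outside, closing along the lock's y. Steel bars 9 mm thick along the lock's x, 49 mm over the outsides, axis 15 mm above the lock's underside, straight from 32 to 80 mm in front of the lock's centre, bow at 90 mm. This point: 66 mm in front when shut; moves with the shackle. The lock can be carried by it.
- station: grey isolator box, fixed, 115 x 110 x 50 mm; origin on the table under the nest's centre (the lock's centre), same axes as the lock. From 42 mm in front (-x) to 73 mm behind, orange plugs behind. Nothing is under the shackle in front of it but the table. Steel hasp eye on top: 6 mm plate with a 15 mm hole, 34 to 40 mm in front, y -35 to -5 mm, 29 mm high.
- handover_mat: green round mat with a white ring, fixed on the table, 140 mm across, 3 mm thick; origin at the centre of its underside.
- multimeter: bystander: blue multimeter, 150 x 78 x 36 mm
- screwdriver: bystander: screwdriver with orange handle, lying
- wrench: bystander: steel wrench, lying
- tape: bystander: roll of orange tape, 90 mm across, 19 mm high
- spare_lock: bystander: small blue padlock lying shut, body 44 x 40 x 22 mm; not the one to open
- spray_can: bystander: can, 52 mm across, 130 mm high
- mug: bystander: white mug, 80 mm across, 90 mm high
Things that resemble listed ones, but are neither listed nor needed, are in the scene too. Leave any orange look-alike of the lock alone.

How it is judged:
By the outcome, as a careful person would: the job done as asked, in the order asked, and still so for the second after the job is handed in, while the arm keeps its last pose, push and grip.
It also fails if it takes over 67 s, if anything falls off the work surface, if the arm or the gripper's body presses on something with over 40 N, if the wrist force passes 120 N, or if a joint passes its speed limit or range.

ROBOT

A 7-joint arm with a two-finger parallel gripper is mounted at the origin on the work surface. World frame = base frame: x ahead of the robot, y to its left, z up, the work surface at z = 0. Lengths are in m, angles in rad, forces in N, time in s.
With the tool pointing down it reaches from about 0.4 to 0.85 m from the base axis. Payload 10.4 kg.
Tool frame: the origin (TCP) lies at the very end of the fingers, on their centre line; the grasp point (between the pads) lies 19 mm behind it (r.pinch_z is the distance from the TCP to the grasp point, in m); z points along the fingers, y is the line along which they close (so a half turn about z gives the same grasp; the last joint's range is limited). The gripper opens to 87 mm and grips with 3 to 60 N. Pads are 19 mm wide; open, the fingers measure 117 mm over their backs; the gripper's body (75 mm by 190 mm) begins 51 mm behind the grasp point.
Start: joints at [-1.186, 0.332, -0.065, 1.46, 0.022, 1.35, -0.088], TCP at [0.248, 0.574, 0.223] pointing down, gripper open.
Joint ranges: [-2.6, 2.6], [-0.5, 2.12], [-1.47, 1.34], [0.16, 2.42], [-1.27, 4.41], [0.06, 2.06], [-2.6, 2.6]. Speed limits (rad/s): [2.22, 2.22, 2.79, 2.79, 3.14, 3.14, 3.14].

INTERFACE

Orientations are given as a unit quaternion [x, y, z, w].
In Python, from bench import sensors, vision, r gives the robot as it stands.
- The arm moves only by the shell command python3 -m crank 'ROWS' [OPENING] [FORCE]. ROWS is JSON, a list of rows, each a list of 2 entries, a list of its own where there are three numbers: the shift along the tool's x, y, z normalised to -1 to 1, where 1 is 3 cm, then the turn about the tool's z normalised to -1 to 1, where 1 is 8 degrees. A call has 1 to 12 rows; each row shifts and turns the commanded pose from where the row before left it, along the tool's axes as they then stand; what a row does not reach is not made up. A row lasts 1/8 s, in which the tool goes at most 62.5 mm and 10.7 degrees, less where a joint would pass 70% of its speed; a pose out of reach is approached as far as the arm can. A call with a number of a shift or a turn outside -1 to 1 is refused whole. A call with a gripper value outside its range is refused whole. OPENING is the opening, from 0 (shut) to 1 (fully open), set as the call begins (- or left out, the last holds). The fingers move at their own pace and stop on an object; FORCE is the grip in N (left out, the last holds). Time passes only in rows, so rows that do not move let the fingers close. It gives the time, the measured TCP pose, the force, the opening and the grip force at its end, in the units of the state.
- sensors.read_state(): the state, without advancing time (a new reading comes with each control period).
- vision.camera(name): name is "scene" or "top" or "wrist"; returns the picture (420x560x3 uint8, red, green, blue); there is no depth.
- vision.camera_model(name): a dict with "vertical_fov" (degrees; the focal length in pixels is half the picture's height over the tangent of half this angle, whatever the lens; pixels are square), "cx", "cy" (the principal point, pixels), "camera_from_world" (4x4, takes a point from world to camera coordinates); the wrist camera has in their place "hand_eye" (4x4, takes a point from camera to tool coordinates, whose origin is the TCP and whose axes are the flange's). Camera axes: x right, y down, z forward; pixel columns grow to the right and rows downward; lengths in m; the calibration is good to about 2 mm. The wrist camera is an equidistant fisheye: a pixel r from the principal point sees the ray r / f radians off the axis. A picture is of the moment at which its call begins: read the wrist's pose just before it. camera_model takes no time and is no camera call.
- r.close_job(): hands the job in; it is judged then, once.
The state is a dict: "time": time; "joint_positions": joint angles; "joint_vel": joint speeds; "joint_torque": joint torques, N m; "ee_pos": TCP position; "eef_rot": TCP orientation; "ft_force": force on the tool from outside, world axes, zero at the start; "torque": the same for the moment, N m; "width": finger opening in m; "grip_force": force on a finger pad.
Only numpy, scipy, OpenCV 4.12 (cv2) and the standard library are available. Lean on these libraries where they do the work, as an engineer would, in place of code of your own. Each camera call takes 0.05 s, during which the arm holds its last target. There are 200 camera calls.

## Working session

There is one attempt and no reset: what is moved stays moved. The work goes in short steps, Python scripts to look and compute and a shell command to move; the robot and the scene stay as the last step left them, time stands still between calls to the robot, and variables do not carry over. Pictures are saved under pics/ and viewed, at most 10 in all, crops included, and the job is handed in when it is done.

```bash
ls; mkdir -p pics; python3 - <<'E'
from bench import sensors, vision, r
import cv2,numpy as np
s=sensors.read_state();print(s['time'],s['ee_pos'],s['eef_rot'],s['width'],r.pinch_z)
for n in("scene","top"):
    cv2.imwrite(f"pics/{n}0.png",vision.camera(n)[:,:,::-1]); print(n,vision.camera_model(n))
print(vision.camera_model("wrist"))
E
```

```text
pics
0.0 [0.24772845 0.57338636 0.22176779] [ 2.02473369e-01  9.79287519e-01 -6.92792427e-04 -1.00757584e-04] 0.08747852035984897 0.0187
scene {'vertical_fov': 57.9859608147439, 'cx': 286.3258414304204, 'cy': 206.79726280712288, 'camera_from_world': array([[ 0.20600193,  0.97839784,  0.0173454 , -0.11593817],
       [ 0.74790366, -0.14599124, -0.64755438, -0.32209221],
       [-0.63103353,  0.14637014, -0.76182181,  1.30279367],
       [ 0.        ,  0.        ,  0.        ,  1.        ]])}
top {'vertical_fov': 45.58508214807322, 'cx': 277.5759134758694, 'cy': 213.8942076444687, 'camera_from_world': array([[-0.01241519, -0.99953247,  0.02794119, -0.01071401],
       [-0.98851724,  0.00806026, -0.15089302,  0.51465468],
       [ 0.15059726, -0.02949371, -0.98815514,  1.10394442],
       [ 0.        ,  0.        ,  0.        ,  1.        ]])}
{'vertical_fov': 65.70646984690485, 'cx': 284.6799973719979, 'cy': 207.60068651280068, 'hand_eye': array([[ 3.03225744e-04, -9.55744051e-01, -2.94199281e-01,
         7.91165314e-02],
       [ 9.99999636e-01,  5.50843359e-05,  8.51732562e-04,
        -5.25595223e-04],
       [-7.97832557e-04, -2.94199432e-01,  9.55743720e-01,
        -1.63210559e-01],
       [ 0.00000000e+00,  0.00000000e+00,  0.00000000e+00,
         1.00000000e+00]])}
```

View pics/top0.png

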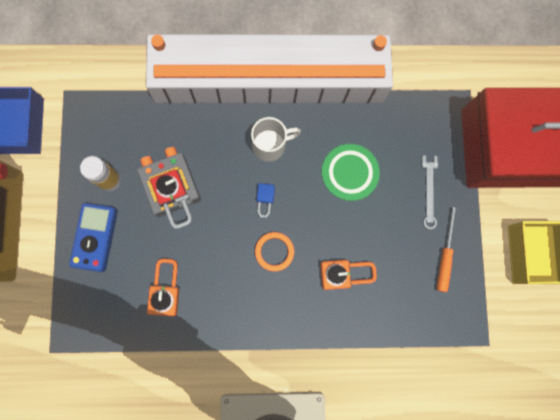

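View pics/scene0.png

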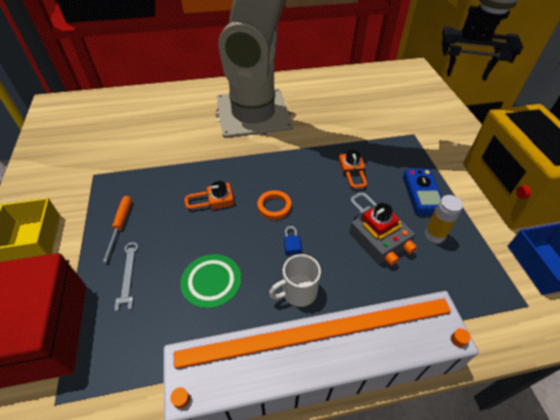

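The top view shows the red lock at about (167,185), its shackle pointing down to (180,225), and the green mat at (351,172). The two orange look-alikes are at (163,300) and (340,274). The scene view shows the lock at (380,215) and the mat at (211,280).

```bash
cat > h.py <<'E'
import numpy as np,cv2
from scipy.spatial.transform import Rotation as R
from bench import sensors,vision,r
def ray(name,uv,s=None):
    m=vision.camera_model(name); f=210/np.tan(np.radians(m['vertical_fov']/2))
    d=np.array([uv[0]-m['cx'],uv[1]-m['cy']])
    if name=="wrist":
        rr=np.hypot(*d)+1e-9; t=rr/f
        v=np.r_[d/rr*np.sin(t),np.cos(t)]
        T=np.eye(4);T[:3,:3]=R.from_quat(s['eef_rot']).as_matrix();T[:3,3]=s['ee_pos']
        M=T@m['hand_eye']
    else:
        v=np.r_[d/f,1];M=np.linalg.inv(m['camera_from_world'])
    return M[:3,3],M[:3,:3]@v
def onz(name,uv,z,s=None):
    o,v=ray(name,uv,s);return o+v*(z-o[2])/v[2]
def cross(a,b):
    (o1,v1),(o2,v2)=a,b
    k=np.linalg.lstsq(np.c_[v1,-v2],o2-o1,rcond=None)[0]
    p,q=o1+k[0]*v1,o2+k[1]*v2
    return (p+q)/2,np.linalg.norm(p-q)
def blobs(img,lo,hi,amin=30):
    h=cv2.cvtColor(img,cv2.COLOR_RGB2HSV);m=cv2.inRange(h,np.array(lo),np.array(hi))
    n,l,st,c=cv2.connectedComponentsWithStats(m)
    return [(c[i].round(1),st[i]) for i in range(1,n) if st[i,4]>=amin],m
def tool(p):  # world point -> tool axes offset
    s=sensors.read_state();return R.from_quat(s['eef_rot']).inv().apply(np.asarray(p)-s['ee_pos'])
E
python3 - <<'E'
from h import *
a=cv2.imread('pics/top0.png')[:,:,::-1];b=cv2.imread('pics/scene0.png')[:,:,::-1]
for n,i in(("top",a),("scene",b)):
    g=[x for x in blobs(i,(50,120,60),(80,255,255),300)[0]];print(n,"green",g,[onz(n,x[0],.003) for x in g])
    k=blobs(i,(0,0,0),(180,255,45),40)[0]
    print("dark",[ (x[0],x[1][4]) for x in k if x[1][4]<2000])
print("dial",cross(ray("top",(167,185)),ray("scene",(381,213))))
print("bow",cross(ray("top",(181,225)),ray("scene",(357,197))),onz("top",(181,225),.065))
print("dial z.1",onz("top",(167,185),.1))
E
```

```text
top green [(array([350. , 172.3]), array([322, 145,  57,  55, 805], dtype=int32)), (array([350.4, 171.5]), array([334, 156,  34,  32, 851], dtype=int32))] [array([ 0.61964   , -0.19231235,  0.003     ]), array([ 0.62160277, -0.19334516,  0.003     ])]
dark []
scene green [(array([210.5, 281.6]), array([ 180,  254,   62,   54, 1081], dtype=int32)), (array([210.5, 279.5]), array([193, 264,  36,  32, 900], dtype=int32))] [array([ 0.62697959, -0.19284452,  0.003     ]), array([ 0.62147643, -0.19240905,  0.003     ])]
dark [(array([34.5, 43.7]), np.int32(1588)), (array([44.6, 12.4]), np.int32(61)), (array([105.4,   9.4]), np.int32(1885)), (array([496.6,   4.3]), np.int32(187)), (array([17. , 63.7]), np.int32(1871)), (array([242.7,  49.4]), np.int32(923)), (array([556. , 107.5]), np.int32(134)), (array([256. , 105.1]), np.int32(131)), (array([483.6, 109.1]), np.int32(329)), (array([539.7, 132.1]), np.int32(1427)), (array([502.9, 164.4]), np.int32(1224)), (array([378.6, 154.2]), np.int32(1887)), (array([354.6, 172.7]), np.int32(48)), (array([423.3, 181.6]), np.int32(65)), (array([219.3, 188.8]), np.int32(162)), (array([127.1, 217.2]), np.int32(49)), (array([383.9, 211.4]), np.int32(196)), (array([371.1, 249.4]), np.int32(431)), (array([449.1, 243.6]), np.int32(191)), (array([403.1, 252.4]), np.int32(135)), (array([316. , 302.5]), np.int32(305)), (array([281.4, 304.7]), np.int32(79)), (array([508.4, 387.7]), np.int32(1344))]
dial (array([0.57286319, 0.22727707, 0.09007053]), np.float64(0.0006360939822906244))
bow (array([0.48823854, 0.20045886, 0.06030577]), np.float64(0.001173681517170672)) [0.48744281 0.19911675 0.065     ]
dial z.1 [0.57063006 0.22504267 0.1       ]
```

```bash
python3 -m crank '[[[-0.97,-0.43,0.05],0],[[-0.97,-0.43,0.05],0],[[-0.97,-0.43,0.05],0],[[-0.97,-0.43,0.05],0],[[-0.97,-0.43,0.05],0],[[-0.97,-0.43,0.05],0],[[-0.97,-0.43,0.05],0],[[-0.97,-0.43,0.05],0],[[-0.97,-0.43,0.05],0],[[-0.97,-0.43,0.05],0],[[-0.97,-0.43,0.05],0],[[-0.97,-0.43,0.05],0]]' 1 && python3 -m crank '[[[-0.97,-0.43,0.05],0],[[-0.97,-0.43,0.05],0],[[-0.97,-0.43,0.05],0],[[0,0,0],0],[[0,0,0],0]]' && python3 - <<'E'
from h import *
s=sensors.read_state();i=vision.camera("wrist");cv2.imwrite("pics/w1.png",i[:,:,::-1])
import json;json.dump({k:list(map(float,s[k])) for k in('ee_pos','eef_rot')},open('w1.json','w'))
print(s['ee_pos'],s['eef_rot'],s['joint_positions'],s['ft_force'])
E
```

```text
time: 1.6
ee_pos: [0.5075, 0.2923, 0.2042]
eef_rot: [0.202, 0.979, -0.0, -0.0]
ft_force: [0.4, 0.1, 0.3]
width: 0.0869
grip_force: 0.0
time: 2.22
ee_pos: [0.5713, 0.2237, 0.1997]
eef_rot: [0.202, 0.979, 0.0, -0.0]
ft_force: [0.1, 0.5, 0.3]
width: 0.0867
grip_force: 0.0
[0.57126241 0.22370279 0.19969944] [ 2.02248949e-01  9.79334043e-01  3.92289193e-05 -4.40342459e-04] [-0.61335578  0.31842457  0.20774319  1.53675788 -0.06777335  1.29409412
  0.7662939 ] [0.12572066 0.5425865  0.29389752]
```

View pics/w1.png

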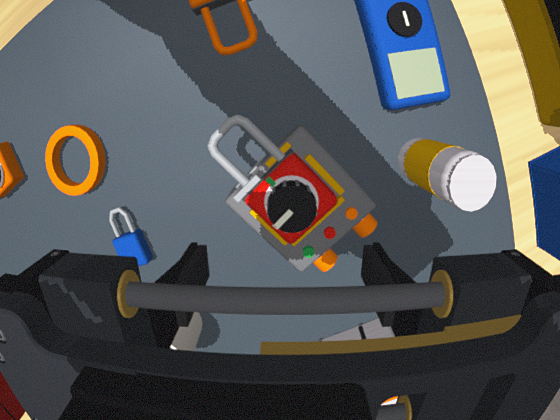

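The wrist view shows the knob at about (292,207). Its white mark points lower left to (277,222), the green mark is at about (267,183), and the shackle runs to upper left (225,130).

```bash
python3 - <<'E'
from h import *
import json
s=json.load(open('w1.json'));i=cv2.imread('pics/w1.png')[:,:,::-1]
h=cv2.cvtColor(i,cv2.COLOR_RGB2HSV).astype(int);H,S,V=h[...,0],h[...,1],h[...,2]
yy,xx=np.mgrid[:420,:560];roi=np.hypot(xx-292,yy-207)<40
def pts(m):return np.argwhere(m)[:,::-1].astype(np.float32)
red=((H<4)|(H>176))&(S>180)&(V>90)&(np.hypot(xx-292,yy-197)<65)
rect=cv2.minAreaRect(pts(red));c=cv2.boxPoints(rect)
P=np.array([onz("wrist",p,.08,s) for p in c]);print("red px",rect,"corners\n",P.round(4),"centre",P.mean(0),"sides",[np.linalg.norm(P[k]-P[k-1]).round(4) for k in range(4)])
for a in range(2):
  e=P[a+1]-P[a];print("edge yaw",np.degrees(np.arctan2(e[1],e[0]))%90)
m=((V<50)&roi).astype(np.uint8);n,l,st,ce=cv2.connectedComponentsWithStats(m);k=1+st[1:,4].argmax()
hull=cv2.convexHull(pts(l==k));el=cv2.minEnclosingCircle(hull);print("knob",el,cv2.fitEllipse(hull),onz("wrist",el[0],.104,s))
grn=(H>45)&(H<90)&(S>110)&(V>50)&(np.hypot(xx-265,yy-185)<25);g=pts(grn).mean(0);print("green",g,grn.sum(),onz("wrist",g,.08,s))
w=(S<90)&(V>140)&(np.hypot(xx-292,yy-207)<23);p=pts(w);print("white",p.mean(0),len(p),p.min(0),p.max(0))
W=onz("wrist",p.mean(0),.104,s);C=onz("wrist",el[0],.104,s);print("mark yaw",np.degrees(np.arctan2(*(W-C)[1::-1])))
vis=cv2.resize(i[100:290,190:400,::-1],None,fx=3,fy=3,interpolation=cv2.INTER_CUBIC);cv2.imwrite('pics/w1c.png',vis)
E
```

```text
red px ((299.2500305175781, 206.75), (89.09545135498047, 68.58935546875), 45.0) corners
 [[0.5565 0.189  0.08  ]
 [0.5335 0.2466 0.08  ]
 [0.61   0.278  0.08  ]
 [0.638  0.2177 0.08  ]] centre [0.58448328 0.23283184 0.08      ] sides [np.float64(0.0864), np.float64(0.062), np.float64(0.0827), np.float64(0.0664)]
edge yaw 21.790752722959326
edge yaw 22.244263862574094
knob ((291.4459533691406, 206.31080627441406), 25.544403076171875) ((291.4129638671875, 206.40585327148438), (48.373077392578125, 51.2595100402832), 173.45384216308594) [0.57279686 0.22883925 0.104     ]
green [270.06522 181.08696] 46 [0.55053319 0.21815102 0.08      ]
white [283.94495 217.5688 ] 109 [276. 210.] [292. 225.]
mark yaw -55.59806615871466
```

View pics/w1c.png

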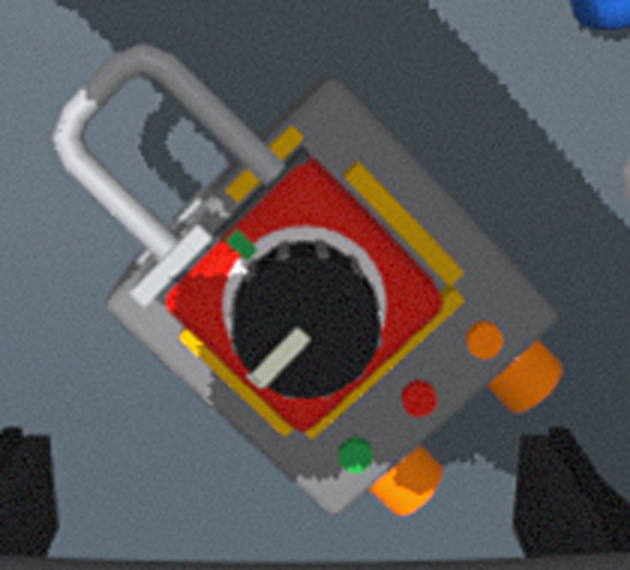

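The crop shows the mark running from its inner end (300,337) to its outer end (262,383), about perpendicular to the shackle direction. The earlier red rectangle also took in the red button, so I'll use the body corners instead.

```bash
python3 - <<'E'
from h import *
import json
s=json.load(open('w1.json'))
f=lambda p,z:onz("wrist",(190+p[0]/3,100+p[1]/3),z,s)
yaw=lambda v:np.degrees(np.arctan2(v[1],v[0]))
B,Rr,T,L=[f(p,.08) for p in((305,432),(445,295),(312,158),(166,297))]
print("sides",[np.linalg.norm(a-b).round(4) for a,b in((B,Rr),(Rr,T),(T,L),(L,B))],"yaw y-edges",yaw(Rr-B),yaw(T-L),"x-edges",yaw(Rr-T),yaw(B-L),"centre",(B+T+Rr+L)/4,)
print("knob",f((306,320),.104),"mark yaw",yaw(f((262,383),.104)-f((300,337),.104)))
print("bow in/outs",f((143,48),.065),f((58,135),.065), "legs dir",yaw(f((285,165),.065)-f((180,58),.065)),yaw(f((150,250),.065)-f((62,150),.065)))
E
```

```text
sides [np.float64(0.0616), np.float64(0.0581), np.float64(0.0607), np.float64(0.0612)] yaw y-edges 113.39975633848323 110.46378367699654 x-edges 21.23241228229798 20.419738869387654 centre [0.57398414 0.22981683 0.08      ]
knob [0.57326453 0.22914211 0.104     ] mark yaw -61.303223817479385
bow in/outs [0.48554829 0.21374281 0.065     ] [0.49877372 0.17820514 0.065     ] legs dir 20.421254925354376 16.484465824778248
```

```bash
python3 -m crank '[[[0.0,0.19,0.9],0],[[0,0,0.9],0],[[0,0,0.9],0],[[0,0,0.7],0],[[0,0,0.35],0],[[0,0,0],0],[[0,0,0],0]]' 1 && python3 -m crank '[[[0,0,0],0],[[0,0,0],0],[[0,0,0],0],[[0,0,0],0],[[0,0,0],0],[[0,0,0],0],[[0,0,0],0]]' 0.3 25
```

```text
time: 3.15
ee_pos: [0.5745, 0.2288, 0.0886]
eef_rot: [0.202, 0.979, 0.001, 0.001]
ft_force: [-0.2, -0.6, 0.4]
width: 0.0874
grip_force: 0.0
time: 4.03
ee_pos: [0.574, 0.2284, 0.0876]
eef_rot: [0.202, 0.979, 0.0, -0.0]
ft_force: [0.2, -0.0, 0.1]
width: 0.0418
grip_force: 25.0
```

```bash
python3 -m crank '[[[0,0,0],1],[[0,0,0],1],[[0,0,0],1],[[0,0,0],1],[[0,0,0],1],[[0,0,0],1],[[0,0,0],1],[[0,0,0],1],[[0,0,0],1],[[0,0,0],1],[[0,0,0],0.9],[[0,0,0],0]]' && python3 - <<'E'
from h import *
s=sensors.read_state();x,y,z,w=s['eef_rot'];print(R.from_quat(s['eef_rot']).as_matrix().round(3),s['torque'],s['joint_positions'][6])
E
```

```text
time: 5.52
ee_pos: [0.5738, 0.2282, 0.0876]
eef_rot: [0.822, 0.57, -0.0, -0.0]
ft_force: [-1.2, -1.0, 1.4]
width: 0.0413
grip_force: 25.0
[[ 0.35   0.937 -0.001]
 [ 0.937 -0.35  -0.   ]
 [-0.001 -0.    -1.   ]] [-0.09992605  0.45460241 -0.01817925] -0.6431646121730165
```

```bash
python3 -m crank '[[[0,0,0],0],[[0,0,0],0],[[0,0,0],0],[[0,0,-0.7],0],[[0,0,-1],0],[[0,0,-1],0],[[0,0,-1],0],[[0,0,0],0],[[0,0,0],0]]' 1 && python3 - <<'E'
from h import *
import json
s=sensors.read_state();i=vision.camera("wrist")
json.dump({k:list(map(float,s[k])) for k in('ee_pos','eef_rot')},open('w2.json','w'))
cv2.imwrite("pics/w2.png",i[:,:,::-1])
cv2.imwrite('pics/w2c.png',cv2.resize(i[100:290,190:400,::-1],None,fx=3,fy=3,interpolation=cv2.INTER_CUBIC))
E
```

```text
time: 6.65
ee_pos: [0.5738, 0.2282, 0.1979]
eef_rot: [0.822, 0.57, -0.0, -0.0]
ft_force: [-0.9, -0.7, 0.0]
width: 0.0871
grip_force: 0.0
```

View pics/w2c.png

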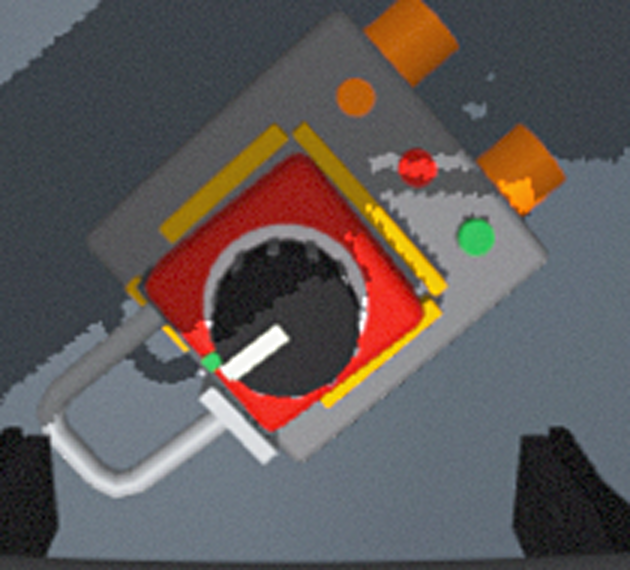

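The crop shows the mark running from (285,333) to (226,372), pointing at the green mark at (211,362) and parallel to the shackle legs. I'll check this with numbers and locate the shackle.

```bash
python3 - <<'E'
from h import *
import json
s=json.load(open('w2.json'))
f=lambda p,z:onz("wrist",(190+p[0]/3,100+p[1]/3),z,s)
yaw=lambda v:np.degrees(np.arctan2(v[1],v[0]))
L,B,Rr,T=[f(p,.08) for p in((147,285),(272,430),(428,312),(300,155))]
print("sides",[np.linalg.norm(a-b).round(4) for a,b in((B,Rr),(Rr,T),(T,L),(L,B))],"yaw x",yaw(Rr-B),yaw(T-L),"y",yaw(L-B),yaw(T-Rr),"centre",(B+T+Rr+L)/4)
K=f((288,319),.104);print("knob",K,"mark yaw",yaw(f((226,372),.104)-f((285,333),.104)),"green from knob",yaw(f((211,362),.08)-K))
bow=f((80,450),.065);b=np.array(f((119,487),.065)),np.array(f((40,412),.065))
print("bow",bow,b,"legs",yaw(f((158,328),.065)-f((65,400),.065)),yaw(f((225,425),.065)-f((130,488),.065)))
C=K.copy();
for t in(19.5,20.5):
    u=np.r_[np.cos(np.radians(t)),np.sin(np.radians(t))];print(t,"grip",C[:2]-.066*u)
E
```

```text
sides [np.float64(0.061), np.float64(0.0613), np.float64(0.06), np.float64(0.06)] yaw x 18.618001328908402 19.839787581679012 y 107.94453491657772 108.9333880860144 centre [0.57707376 0.22901484 0.08      ]
knob [0.57756773 0.22960672 0.104     ] mark yaw -165.7685585447326 green from knob -158.6661568543296
bow [0.4916943  0.19986092 0.065     ] (array([0.49863771, 0.18261193, 0.065     ]), array([0.4845429 , 0.21717691, 0.065     ])) legs 17.202451726134683 15.097914155163476
19.5 grip [0.51535339 0.20757547]
20.5 grip [0.51574736 0.20649303]
```

```bash
python3 -m crank '[[[-0.45,-0.56,0],0],[[-0.45,-0.56,0],0],[[-0.45,-0.56,0],0],[[0,0,0],0.9],[[0,0,0],0.9],[[0,0,0],0.9],[[0,0,0],0.9],[[0,0,0],0.9],[[0,0,0],0.9],[[0,0,0],0.9],[[0,0,0],0],[[0,0,0],0]]' 1 && python3 - <<'E'
from h import *
s=sensors.read_state();M=R.from_quat(s['eef_rot']).as_matrix();print("tool x yaw",np.degrees(np.arctan2(M[1,0],M[0,0])),"to grip",tool((.5125,.2079,.046))/.03,s['joint_positions'][6])
E
```

```text
time: 8.2
ee_pos: [0.5124, 0.208, 0.1981]
eef_rot: [0.986, 0.167, -0.0, 0.0]
ft_force: [-0.1, -0.2, -1.0]
width: 0.0869
grip_force: 0.0
tool x yaw 19.203760901225035 to grip [4.48110692e-03 2.56041895e-03 5.06923184e+00] -1.6008780491843906
```

```bash
python3 -m crank '[[[0,0,0.9],0],[[0,0,0.9],0],[[0,0,0.9],0],[[0,0,0.9],0],[[0,0,0.9],0],[[0,0,0.55],0],[[0,0,0],0],[[0,0,0],0]]' 1 && python3 -m crank '[[[0,0,0],0],[[0,0,0],0],[[0,0,0],0],[[0,0,0],0],[[0,0,0],0],[[0,0,0],0],[[0,0,0],0]]' 0.4 20
```

```text
time: 9.2
ee_pos: [0.5133, 0.2083, 0.048]
eef_rot: [0.986, 0.166, 0.001, -0.0]
ft_force: [-0.7, -1.0, 0.7]
width: 0.087
grip_force: 0.0
time: 10.07
ee_pos: [0.5126, 0.2081, 0.047]
eef_rot: [0.986, 0.165, -0.0, -0.0]
ft_force: [-1.0, 0.1, 0.1]
width: 0.0479
grip_force: 20.0
```

```bash
python3 -m crank '[[[-0.1,0,0],0],[[-0.1,0,0],0],[[-0.1,0,0],0],[[-0.1,0,0],0],[[-0.1,0,0],0],[[-0.1,0,0],0],[[-0.1,0,0],0],[[-0.1,0,0],0],[[0,0,0],0],[[0,0,0],0]]'
```

```text
time: 11.32
ee_pos: [0.4895, 0.2001, 0.047]
eef_rot: [0.986, 0.165, -0.001, 0.0]
ft_force: [-0.0, 1.2, 0.7]
width: 0.0481
grip_force: 20.0
```

```bash
python3 -m crank '[[[-0.06,0,0],0],[[-0.06,0,0],0]]'; python3 -m crank '[[[-0.04,0,0],0],[[0,0,0],0]]'; python3 -m crank '[[[-0.04,0,0],0],[[0,0,0],0]]'
```

```text
time: 11.58
ee_pos: [0.4868, 0.1992, 0.0471]
eef_rot: [0.986, 0.165, 0.0, -0.0]
ft_force: [6.4, 3.1, -2.2]
width: 0.0483
grip_force: 20.0
time: 11.82
ee_pos: [0.4868, 0.199, 0.0475]
eef_rot: [0.986, 0.165, 0.002, -0.0]
ft_force: [7.8, 3.1, -4.5]
width: 0.0481
grip_force: 20.0
time: 12.08
ee_pos: [0.4867, 0.1989, 0.0478]
eef_rot: [0.986, 0.165, 0.003, -0.0]
ft_force: [12.5, 3.9, -5.8]
width: 0.048
grip_force: 20.0
```

```bash
python3 -m crank '[[[0.1,0,0],0],[[0.07,0,0],0],[[0,0,0],0],[[0,0,0],0]]'; python3 -m crank '[[[0,0,0],0],[[0,0,0],0],[[0,0,0],0],[[0,0,0],0],[[0,0,-0.8],0],[[0,0,-1],0],[[0,0,-1],0],[[0,0,-1],0],[[0,0,-1],0],[[0,0,-0.5],0],[[0,0,0],0],[[0,0,0],0]]' 1; python3 - <<'E'
from h import *
import json
s=sensors.read_state();i=vision.camera("wrist")
json.dump({k:list(map(float,s[k])) for k in('ee_pos','eef_rot')},open('w3.json','w'))
cv2.imwrite("pics/w3.png",i[:,:,::-1]);cv2.imwrite("pics/top3.png",vision.camera("top")[:,:,::-1])
E
```

```text
time: 12.58
ee_pos: [0.4886, 0.1997, 0.0468]
eef_rot: [0.986, 0.165, -0.001, 0.0]
ft_force: [-4.4, 0.5, 2.0]
width: 0.0485
grip_force: 20.0
time: 14.08
ee_pos: [0.4886, 0.1997, 0.2048]
eef_rot: [0.986, 0.165, -0.001, 0.0]
ft_force: [-0.8, 0.1, 0.2]
width: 0.0872
grip_force: 0.0
```

View pics/w3.png

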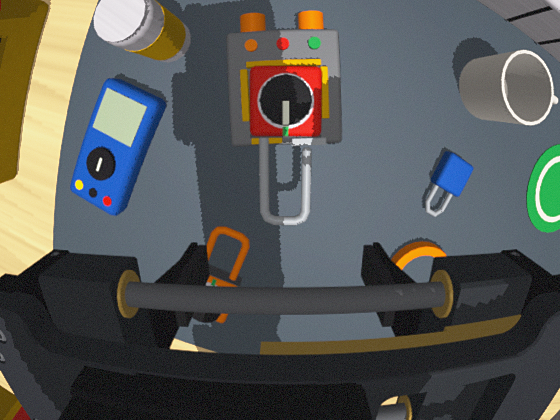

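The wrist view shows the shackle fully out with its bow at (285,220), the mark aligned with the green mark at (285,130), and the knob at (286,101). Next I'll pinch the body across its sides, above the rails, because that keeps the load centred.

```bash
python3 - <<'E'
from h import *
import json
s=json.load(open('w3.json'));i=cv2.imread('pics/w3.png')[:,:,::-1]
h=cv2.cvtColor(i,cv2.COLOR_RGB2HSV).astype(int);H,S,V=h[...,0],h[...,1],h[...,2]
yy,xx=np.mgrid[:420,:560];m=((V<55)&(np.hypot(xx-286,yy-101)<34)).astype(np.uint8)
n,l,st,ce=cv2.connectedComponentsWithStats(m);k=1+st[1:,4].argmax()
e=cv2.minEnclosingCircle(np.argwhere(l==k)[:,::-1].astype(np.float32));print(e)
f=lambda p,z:onz("wrist",p,z,s)
K=f(e[0],.104);yaw=lambda v:np.degrees(np.arctan2(v[1],v[0]))
Bd=[f(p,.08) for p in((250,137),(321,137),(322,67),(250,67))]
print("knob",K,"body",np.mean(Bd,0),"y-edge",yaw(Bd[0]-Bd[1]),np.linalg.norm(Bd[0]-Bd[1]))
bow=f((285,219),.065);print("bow",bow,"dist",np.linalg.norm((K-bow)[:2]),yaw(K-bow))
C=np.r_[(K[:2]),.064];print("tool units",tool(C)/.03)
E
```

```text
((285.2844543457031, 99.9325942993164), 25.34214210510254)
knob [0.57501774 0.22736815 0.104     ] body [0.57462529 0.2267345  0.08      ] y-edge 109.07526913783809 0.06280816262792233
bow [0.46765637 0.19044642 0.065     ] dist 0.11353270842539433 18.978164857684636
tool units [3.03168578 0.06330319 4.68985811]
```

```bash
python3 -m crank '[[[0.75,0.015,0],0],[[0.75,0.015,0],0],[[0.75,0.015,0],0],[[0.75,0.015,0],0],[[0,0,0.5],0],[[0,0,1],0],[[0,0,1],0],[[0,0,0.8],0],[[0,0,0.7],0],[[0,0,0.4],0],[[0,0,0.29],0],[[0,0,0],0]]' 1; python3 -m crank '[[[0,0,0],0],[[0,0,0],0],[[0,0,0],0],[[0,0,0],0],[[0,0,0],0],[[0,0,0],0]]' 0.55 35
```

```text
time: 15.68
ee_pos: [0.5744, 0.2274, 0.065]
eef_rot: [0.986, 0.165, -0.0, 0.0]
ft_force: [-0.3, -0.2, -0.4]
width: 0.0869
grip_force: 0.0
time: 16.42
ee_pos: [0.5745, 0.2285, 0.0657]
eef_rot: [0.986, 0.166, -0.0, -0.001]
ft_force: [-4.0, 2.6, 4.6]
width: 0.0638
grip_force: 35.0
```

```bash
python3 -m crank '[[[0,0,0],0],[[0,0,-0.1],0],[[0,0,-0.15],0],[[0,0,-0.2],0],[[0,0,-0.2],0]]'; python3 -m crank '[[[0,0,-0.5],0],[[0,0,-0.8],0],[[0,0,-0.9],0],[[0,0,-0.9],0],[[0,0,0],0]]'; python3 - <<'E'
from h import *
i=vision.camera("wrist");cv2.imwrite("pics/w4.png",i[:,:,::-1]);print(sensors.read_state()['torque'])
E
```

```text
time: 17.05
ee_pos: [0.5752, 0.2263, 0.0852]
eef_rot: [0.986, 0.165, 0.0, 0.001]
ft_force: [-0.6, -0.5, -3.0]
width: 0.0638
grip_force: 35.0
time: 17.68
ee_pos: [0.5763, 0.2275, 0.1806]
eef_rot: [0.986, 0.165, 0.002, -0.001]
ft_force: [0.3, -0.2, -4.5]
width: 0.0634
grip_force: 35.0
[-0.06810749  0.10468252  0.01109453]
```

View pics/w4.png

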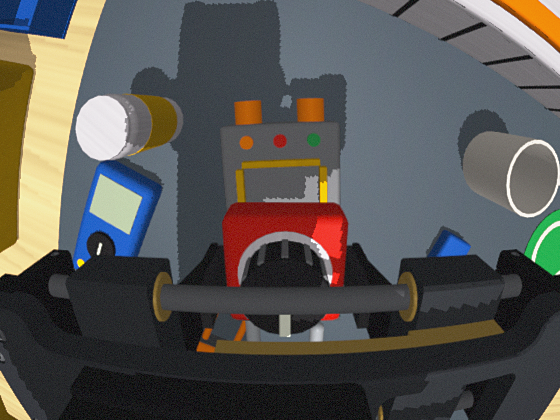

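The wrist view shows the lock lifted out of its nest, held level between the fingers. The knob is at (285,290), the mark points to the front, and the shackle is still out. I'll carry it to the mat.

```bash
python3 -m crank '[[[-0.1,0.4,0],0],[[-0.18,0.75,0],0],[[-0.2,0.9,0],0],[[-0.2,0.9,0],0],[[-0.2,0.9,0],0],[[-0.2,0.9,0],0],[[-0.2,0.9,0],0],[[-0.2,0.9,0],0],[[-0.2,0.9,0],0],[[-0.2,0.9,0],0],[[-0.2,0.9,0],0],[[-0.2,0.9,0],0]]'; python3 -m crank '[[[-0.2,0.9,0.1],0],[[-0.2,0.9,0.1],0],[[-0.2,0.9,0.1],0],[[-0.15,0.7,0.05],0],[[-0.1,0.4,0],0],[[0,0,0],0],[[0,0,0],0]]'; python3 - <<'E'
from h import *
print(tool((.621,-.193,.17))/.03)
E
```

```text
time: 19.23
ee_pos: [0.6085, -0.0857, 0.1773]
eef_rot: [0.986, 0.164, -0.001, 0.0]
ft_force: [1.1, 0.5, -3.4]
width: 0.0639
grip_force: 35.0
time: 20.1
ee_pos: [0.6225, -0.1978, 0.1672]
eef_rot: [0.986, 0.166, 0.0, -0.0]
ft_force: [0.1, 0.1, -3.0]
width: 0.0635
grip_force: 35.0
[ 0.00337343 -0.16727377 -0.09203209]
```

```bash
python3 -m crank '[[[0,-0.16,-0.1],0],[[0,0,0],0],[[0,0,0],0],[[0,0,0],0],[[0,0,0],0],[[0,0,0],0]]'; python3 - <<'E'
from h import *
t=vision.camera("top");s=vision.camera("scene");cv2.imwrite("pics/f.png",cv2.resize(np.vstack([t[60:360],s[60:360]]),None,fx=1,fy=1)[:,:,::-1])
E
```

```text
time: 20.85
ee_pos: [0.6209, -0.1942, 0.1703]
eef_rot: [0.986, 0.165, -0.0, -0.0]
ft_force: [-0.6, 1.2, -3.1]
width: 0.0639
grip_force: 35.0
```

View pics/f.png

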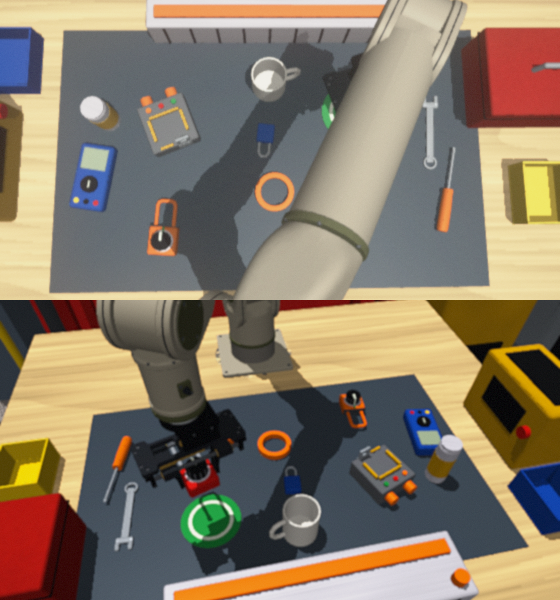

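The lock is held steady above the mat (scene view, about (200,475)). The nest is empty and the visible bystanders haven't moved.

```bash
python3 -c "
from bench import r
print(r.close_job())"
```

```text
the job is handed in; nothing more can be done
None
```

The red padlock's dial was turned to the green mark and its shackle pulled fully out. I handed the job in at about 21 s with the open lock held steady and level, dial up, about 15 cm above the middle of the green mat. The visible bystanders hadn't moved, but the arm hid one orange look-alike in the last pictures.

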